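# Push the brooch case down the lane to the checking camera

## Task

Push the glass-topped brooch case with the fingertips along the board and down the lane between the two low wooden rails until it is fully home against the rubber stop in front of the little camera, then leave it there. The rails' lacquer is still wet: neither the case nor the robot may touch either rail. Only push the case, never lift, carry or tip it, and leave the jar, ring cone and steel block where they are.

Things in the scene. Friction and masses are not known exactly. Their poses are not given: they have to be found in the camera images.
- station: Fixed plywood board 240 (x) x 460 (y) x 12 mm. Origin at bench level on the lane's centre line; +y runs down the lane to the stop, z up. Board: x -120..120, y -270..190, top z = 12 mm. Lane: 112 mm wide between the rails, y -55 (mouth) to 170 mm (stop); before the mouth an open apron without rails. Camera behind the stop: y 200 to 255, 113 mm high. Yaw within 0.3 rad.
- rail_near: Guide rail on the -x side of the lane: dark wood bar, 14 wide x 225 long x 14 mm high (its top is 26 mm above the bench), fixed on the board, freshly lacquered, not to be touched. Origin at the centre of its underside (station x -63, y 57.5, z 12 mm); its length runs along its y.
- rail_far: Guide rail on the +x side of the lane, like the other. Origin at the centre of its underside (station x +63, y 57.5, z 12 mm).
- stop_face (a point): Centre of the face of the black rubber stop that closes the lane's far end (station x 0, y 170, z 27 mm). The stop is 100 mm wide, 20 mm thick and stands 30 mm above the board; rigid. Axes as the station.
- case_mid (a point): Centre (half-way up) of the brooch case: closed flat wooden box with glass top, flat upright sides, 90 (its x, across) x 110 (its y, along the lane) x 40 mm, about 0.45 kg, loose on the apron; centre 32 mm above the bench, at station x -40..40, y -165..-135 mm, up to 0.25 rad askew. Home: centre 55 mm before the stop's face. It slides with ordinary friction and stops with the push.
- jar: Bystander: small jar, diameter 52, height 60 mm, standing on the bench on the +x side of the board. Origin at the centre of its underside.
- ring_cone: Bystander: aluminium ring cone on a round foot, diameter 48, height 68 mm, standing on the bench on the +x side of the board. Origin at the centre of its underside.
- block: Bystander: steel bench block, 50 x 50 x 35 mm, standing on the bench on the +x side of the board, beside the apron. Origin at the centre of its underside.
There are look-alikes about, which are no part of the job. Of the things that look like the part that bears case_mid, the largest one is meant.

How it is judged:
On the way:
1. the case is in the lane, between the rails and lying on the board, short of the stop (y of case_mid in the frame of station between 0 and 0.1 m and height (world z) of case_mid below 0.037 m and x of case_mid in the frame of station between -0.011 and 0.011 m), for 0.1 s.
At the end, for the whole second after the job is handed in: The case lies flat on the board at rest between the rails, its centre at most 60 mm from the plane of the stop's face (55 mm is full contact, so a gap of up to 5 mm), within 11 mm of the lane's centre line and within 0.1 rad of straight (horizontal distance between case_mid and stop_face below 0.061 m and y of case_mid in the frame of station between 0.11 and 0.118 m and angle between the y axis of case_mid and the y axis of station, either way round below 0.1 rad and height (world z) of case_mid below 0.037 m and linear speed of case below 0.01 m/s and x of case_mid in the frame of station between -0.011 and 0.011 m); the robot touches nothing.
It fails at once if a rail is touched, by the case or by the robot (contact force between any of rail_near, rail_far and anything else above 0.3 N).
It fails at once if the case is lifted off the board (centre more than 8 mm above its height at rest) or tipped by more than 0.15 rad (height (world z) of case_mid above 0.04 m or angle between case_mid's own z axis and vertical above 0.15 rad).
It fails at once if the jar, ring cone or block is moved by more than 15 mm (distance of any of jar, ring_cone, block from where it was at the start of the episode above 0.015 m).
It also fails if it takes over 67 s, if anything falls off the work surface, if the arm or the gripper's body presses on something with over 40 N, if the wrist force passes 120 N, or if a joint passes its speed limit or range.

## Robot

A 7-joint arm with a two-finger parallel gripper is mounted at the origin on the work surface. World frame = base frame: x ahead of the robot, y to its left, z up, the work surface at z = 0. Lengths are in m, angles in rad, forces in N, time in s.
With the tool pointing down it reaches from about 0.4 to 0.9 m from the base axis. Payload 5.5 kg.
Tool frame: the origin (TCP) lies at the very end of the fingers, on their centre line; the grasp point (between the pads) lies 19 mm behind it; z points along the fingers, y is the direction in which the jaws open and shut (so a half turn about z gives the same grasp; the last joint's range is limited). The gripper opens to 92 mm and grips with 3 to 60 N. Pads are 19 mm wide; open, the fingers measure 130 mm over their backs; the gripper's body (75 mm by 190 mm) begins 47 mm behind the grasp point.
Start: joints at [-0.991, 0.501, -0.427, 1.55, 0.221, 1.138, -0.21], TCP at [0.202, 0.618, 0.227] pointing down, gripper open.
Joint ranges: [-2.88, 2.88], [-0.31, 2.03], [-1.54, 1.56], [0.2, 2.42], [-1.41, 4.55], [0.19, 2.02], [-2.57, 2.57]. Speed limits (rad/s): [2.57, 2.57, 3.14, 3.14, 3.14, 3.14, 3.14].

## Interface

Orientations are given as a rotation vector (axis times angle).
In Python, from workcell import ctrl, vision, job_done gives the robot as it stands.
- The arm moves only by the tool apply_moves, never from a script. Its argument "targets" is a list of rows, each a list of 6 numbers: the shift along the tool's x, y, z each as a share of 0.02 m, from -1 to 1, then the turn, a rotation vector about the tool's x, y, z each as a share of 5 degrees, from -1 to 1. In form: [[x, y, z, wx, wy, wz], ...]. A call has 1 to 12 rows; each row shifts and turns the commanded pose from where the row before left it, along the tool's axes as they then stand; what a row does not reach is not made up. A row lasts 1/10 s, in which the tool goes at most 50 mm and 8.59 degrees, less where a joint would pass 70% of its speed; a pose out of reach is approached as far as the arm can. A call with a number of a shift or a turn outside -1 to 1 is refused whole. A call with a gripper value outside its range is refused whole. "hand" is the opening, from -1 (shut) to 1 (fully open), set as the call begins (left out, the last holds). The fingers move at their own pace and stop on an object; "grip_force" is the grip in N (left out, the last holds). Time passes only in rows, so rows that do not move let the fingers close. It gives the time, the measured TCP pose, the force and the opening at its end, in the units of the state.
- ctrl.get_state(): the state, without advancing time (a new reading comes with each control period).
- vision.snapshot(name): name is "side" or "top"; returns a dict with "img" (400x640x3 uint8, blue, green, red), "depth" (400x640 float32, m along the optical axis (not along the pixel's ray), 0 where there is no reading), "camera_matrix" (3x3 intrinsics, pixels), "dist_coeffs" ([k1, k2, p1, p2, k3] as OpenCV has them; the pictures are not rectified), "T" (4x4, takes a point from camera to world coordinates). Camera axes: x right, y up, looking along -z (the intrinsics and any distortion apply to the point x, -y, -z); pixel columns grow to the right and rows downward; lengths in m; the calibration is good to about 2 mm. A picture is of the moment at which its call begins.
- job_done(): hands the job in, once; it reports no verdict.
Trained networks look in the newest picture that a camera, given by its name, has taken for a name from the list of things; names that differ only in an ending like _2 or _b are one class to them, and where a whole thing is asked for, a point or a joint stands for the part that bears it (a point fixed in the world has none). Each returns a list of dicts, best first, with "conf" (0 to 1); they miss things now and then, are a little off and sometimes report something else, mostly with a low value. They report only what shows in the picture. A call takes as long as a camera call. They do not tell look-alikes from the thing itself.
- vision.trace(thing, camera): "pixels" (400x640 bool, what is visible of it) and "pixel" ([column, row] in pixels, amid what is visible of it).
- vision.landmark_of(thing, camera): "pixel" ([column, row] in pixels: a listed point, or the origin of a listed thing).
The state is a dict: "t": time; "joints": joint angles; "qd": joint speeds; "joint_efforts": joint torques, N m; "position": TCP position; "tcp_rot": TCP orientation; "contact_force": force on the tool from outside, world axes, zero at the start; "wrist_torque": the same for the moment, N m; "opening": finger opening in m.
Only numpy, scipy, OpenCV 4.12 (cv2) and the standard library are available. Lean on these libraries where they do the work, as an engineer would, in place of code of your own. Each camera call takes 0.05 s, during which the arm holds its last target.

## Working session

There is one attempt and no reset: what is moved stays moved. The work goes in short steps, Python scripts to look and compute and a tool call to move; the robot and the scene stay as the last step left them, time stands still between calls to the robot, and variables do not carry over. Pictures are saved under pics/ and viewed, and the job is handed in when it is done.

Besides the shell and the picture viewer there is one more tool, called after ">>>" as name(argument=value, ...) on one line, values as JSON. apply_moves: Moves the arm, as the interface text tells. Shift numbers are shares of 0.02 m and turn numbers shares of 5 degrees, none past 1 either way. Its arguments: {"type":"object","properties":{"targets":{"type":"array"},"hand":{"type":"number"},"grip_force":{"type":"number"}},"required":["targets"]}

```bash
ls; mkdir -p pics; cat > h.py <<'E'
import numpy as np, cv2
from workcell import ctrl, vision, job_done
def snap(n,f=None):
    s=vision.snapshot(n)
    if f: cv2.imwrite('pics/'+f,s['img'])
    return s
def ray(s,px):
    p=cv2.undistortPoints(np.array([[px]],float),s['camera_matrix'],np.array(s['dist_coeffs']))[0,0]
    return np.array([p[0],-p[1],-1.])
def atz(s,px,z):
    T=np.array(s['T']);d=T[:3,:3]@ray(s,px);o=T[:3,3]
    return o+d*(z-o[2])/d[2]
def proj(s,P):
    T=np.linalg.inv(np.array(s['T']));c=np.atleast_2d(P)@T[:3,:3].T+T[:3,3]
    c=c*[1,-1,-1]
    return cv2.projectPoints(c,np.zeros(3),np.zeros(3),s['camera_matrix'],np.array(s['dist_coeffs']))[0][:,0]
def cloud(s):
    h,w=s['depth'].shape;v,u=np.mgrid[:h,:w]
    p=cv2.undistortPoints(np.stack([u,v],-1).reshape(-1,1,2).astype(float),s['camera_matrix'],np.array(s['dist_coeffs']))[:,0]
    d=s['depth'].reshape(-1,1)
    c=np.hstack([p[:,:1]*d,-p[:,1:]*d,-d]);T=np.array(s['T'])
    return (c@T[:3,:3].T+T[:3,3]).reshape(h,w,3)
E
python3 - <<'E'
from h import *
st=ctrl.get_state();print({k:np.round(v,3) for k,v in st.items()})
for n in('top','side'):
    s=snap(n,n+'0.png')
    print(n,np.round(s['T'],3).tolist())
    for th in('case_mid','stop_face','rail_near','rail_far','station','jar','ring_cone','block'):
        for r in vision.landmark_of(th,n): print(th,r['conf'],r['pixel'])
        for r in vision.trace(th,n): print('   tr',r['conf'],r['pixel'],r['pixels'].sum())
print(ctrl.get_state()['t'])
E
```

```text
pics
{'t': np.float64(0.0), 'joints': array([-0.991,  0.502, -0.427,  1.551,  0.221,  1.138, -0.21 ]), 'qd': array([ 0.   ,  0.   , -0.001, -0.001,  0.   ,  0.001, -0.002]), 'joint_efforts': array([-1.0000e-03, -5.6660e+01, -5.8160e+00, -2.7911e+01, -6.9000e-02,
        3.0000e-02,  0.0000e+00]), 'position': array([0.202, 0.617, 0.226]), 'tcp_rot': array([-4.950e-01, -3.102e+00,  3.000e-03]), 'contact_force': array([ 0.491, -0.373,  0.327]), 'wrist_torque': array([0.033, 0.018, 0.06 ]), 'opening': np.float64(0.092)}
top [[-0.013, 0.986, -0.167, 0.379], [-1.0, -0.011, 0.011, -0.052], [0.008, 0.167, 0.986, 1.2], [0.0, 0.0, 0.0, 1.0]]
case_mid 0.71 [426.2, 164.6]
case_mid 0.66 [339.1, 216.2]
case_mid 0.57 [430.8, 273.7]
   tr 0.96 [341.1, 220.1] 1822
   tr 0.75 [426.2, 167.2] 931
   tr 0.71 [429.1, 274.1] 958
   tr 0.46 [274.3, 214.4] 17279
stop_face 0.93 [205.6, 200.9]
   tr 0.8 [278.1, 211.2] 17698
rail_near 0.82 [246.1, 235.9]
   tr 0.76 [246.1, 238.7] 577
   tr 0.53 [276.8, 214.3] 17661
rail_far 0.76 [253.3, 182.1]
   tr 0.95 [255.6, 182.3] 517
station 0.89 [274.2, 218.7]
   tr 0.64
[... 487 characters left out ...]
tr 0.84 [360.4, 202.2] 1697
   tr 0.67 [339.5, 150.6] 524
stop_face 0.78 [279.6, 295.2]
   tr 0.91 [318.0, 267.7] 16664
   tr 0.7 [284.9, 196.7] 463
rail_near 0.84 [337.8, 277.8]
   tr 0.56 [336.7, 281.9] 934
rail_far 0.69 [291.1, 245.3]
rail_far 0.33 [226.0, 253.6]
   tr 0.7 [291.8, 244.9] 609
   tr 0.23 [259.9, 217.5] 584
station 0.61 [328.3, 249.7]
   tr 0.89 [321.9, 267.9] 17045
   tr 0.68 [362.1, 201.6] 1724
jar 0.86 [262.3, 230.8]
jar 0.68 [328.6, 249.7]
   tr 0.76 [258.0, 216.8] 641
ring_cone 0.78 [224.8, 252.1]
   tr 0.94 [225.5, 246.9] 426
   tr 0.43 [283.0, 194.7] 502
block 0.64 [360.2, 200.4]
block 0.58 [284.7, 200.7]
   tr 0.71 [286.6, 196.4] 508
   tr 0.53 [226.9, 245.2] 433
1.7
```

View pics/top0.png

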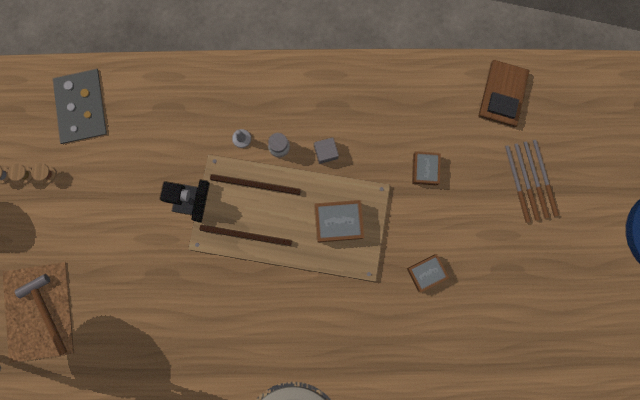

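View pics/side0.png

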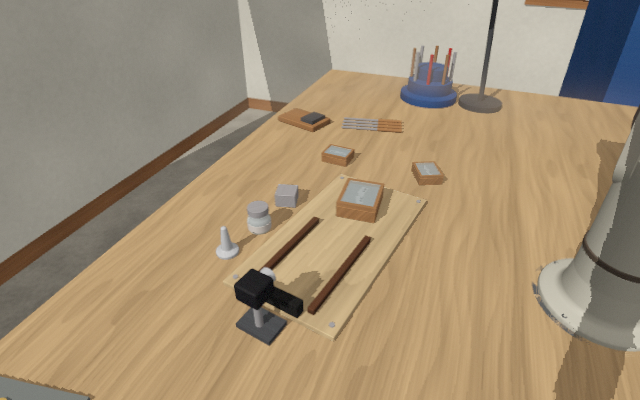

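The top view shows the board at (290,217), with the lane running left, which is world +y. The large case is at (340,220) on the apron, the camera and stop are at (200,200), and the bystanders are along the upper side. The two look-alike cases at (427,167) and (428,273) are smaller and off the board. Next I'll fit the poses.

```bash
cat >> h.py <<'E'
from scipy.optimize import least_squares
def rectpts(cx,cy,yaw,x0,x1,y0,y1,z,n=40):
    a=np.linspace(0,1,n);P=[]
    c=[(x0,y0),(x1,y0),(x1,y1),(x0,y1)]
    R=np.array([[np.cos(yaw),-np.sin(yaw)],[np.sin(yaw),np.cos(yaw)]])
    q=np.array(c)@R.T+[cx,cy]
    return np.c_[q,np.full(4,z)]
def maskpts(s,m,z):
    cs,_=cv2.findContours(m.astype(np.uint8),cv2.RETR_EXTERNAL,cv2.CHAIN_APPROX_NONE)
    c=max(cs,key=cv2.contourArea)[:,0]
    return np.array([atz(s,p,z)[:2] for p in c])
E
python3 - <<'E'
from h import *
s=snap('top')
c=cloud(s)
ok=s['depth']>0
print('bench z',np.median(c[340:380,150:300,2]),'board z',np.median(c[205:225,230:280,2]),'case z',np.median(c[212:230,325:355,2]))
tr=vision.trace('station','top')
m=max(tr,key=lambda r:r['pixels'].sum())['pixels']
p=maskpts(s,m,.012);print('board rect',cv2.minAreaRect((p*1000).astype(np.float32)))
for r in vision.trace('case_mid','top')[:1]:
    m=r['pixels'];p=maskpts(s,m,.052);print('case rect',cv2.minAreaRect((p*1000).astype(np.float32)),r['pixels'].sum())
    pts=c[m]; pts=pts[pts[:,2]>.04];print('depth',cv2.minAreaRect((pts[:,:2]*1000).astype(np.float32)),np.median(pts[:,2]))
for t in('rail_near','rail_far'):
    for r in vision.trace(t,'top'):
        if r['pixels'].sum()<3000:
            p=maskpts(s,r['pixels'],.026);print(t,cv2.minAreaRect((p*1000).astype(np.float32)))
for r in vision.landmark_of('stop_face','top'):print('stop',atz(s,r['pixel'],.027))
g=cv2.cvtColor(s['img'],cv2.COLOR_BGR2GRAY)
dark=((g<60)).astype(np.uint8); dark[:160]=0;dark[255:]=0;dark[:,:208]=0;dark[:,305:]=0
n,l,stt,_=cv2.connectedComponentsWithStats(dark)
for i in range(1,n):
    if stt[i,4]>150:
        p=maskpts(s,l==i,.026);print(stt[i],cv2.minAreaRect((p*1000).astype(np.float32)))
cv2.imwrite('pics/crop1.png',cv2.resize(s['img'][140:300,150:410],None,fx=3,fy=3,interpolation=cv2.INTER_CUBIC))
E
```

```text
bench z -0.000271865240661473 board z 0.011787368747190663 case z 0.05120086879477792
board rect ((516.4193115234375, 51.701141357421875), (554.5158081054688, 240.37911987304688), 79.49699401855469)
case rect ((492.002197265625, -111.698974609375), (96.23783111572266, 110.42829132080078), 3.699152708053589) 1839
depth ((459.79644775390625, -111.17807006835938), (115.52262878417969, 163.21913146972656), 89.10881805419922) 0.05130361627665547
rail_near ((463.468994140625, 111.92831420898438), (221.19053649902344, 15.478228569030762), 79.42852020263672)
rail_far ((585.9526977539062, 89.91888427734375), (222.4101104736328, 17.876300811767578), 79.7996597290039)
stop [0.54938487 0.20820092 0.027     ]
stop [ 0.49832919 -0.11024206  0.027     ]
[210 175  91  20 542] ((585.2796020507812, 88.56859588623047), (224.3040008544922, 14.624885559082031), 79.79138946533203)
[208 226  84  20 503] ((461.0503234863281, 101.69425201416016), (204.02529907226562, 15.758410453796387), 79.84651947021484)
```

View pics/crop1.png

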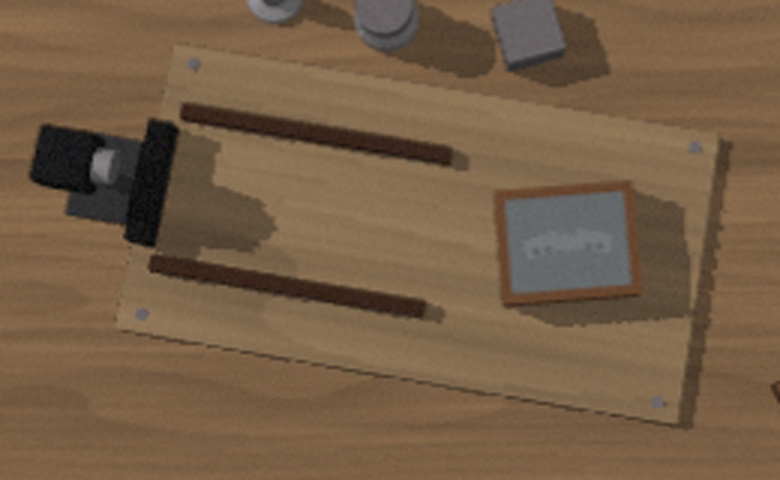

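```bash
cat >> h.py <<'E'
def fit(s,model,px,p0):
    model=np.array(model,float);px=np.array(px,float)
    def w(q):
        c,n=np.cos(q[2]),np.sin(q[2])
        return np.c_[q[0]+c*model[:,0]-n*model[:,1],q[1]+n*model[:,0]+c*model[:,1],model[:,2]]
    r=least_squares(lambda q:(proj(s,w(q))-px).ravel(),p0,loss='soft_l1',x_scale=[.01,.01,.01])
    return r.x,r.fun.reshape(-1,2)
STATION_M=[(.12,.19,.012),(.12,-.27,.012),(-.12,-.27,.012),(-.12,.19,.012),
 (.070,.170,.026),(.056,.170,.026),(.070,-.055,.026),(.056,-.055,.026),
 (-.056,.170,.026),(-.070,.170,.026),(-.056,-.055,.026),(-.070,-.055,.026)]
CASE_M=[(.045,.055,.052),(.045,-.055,.052),(-.045,-.055,.052),(-.045,.055,.052)]
E
python3 - <<'E'
from h import *
s=snap('top')
f=lambda L:(np.array(L)+.5)/3-.5+[150,140]
A=f([(175,45),(720,133),(687,425),(117,328),(182,103),(181,121),(452,148),(449,164),(151,255),(150,271),(425,302),(422,318)])
q,e=fit(s,STATION_M,A,[.52,.05,-.178]);print(q,np.round(e,1).tolist())
B=f([(497,191),(631,182),(640,293),(506,303)])
k,e2=fit(s,CASE_M,B,[.49,-.11,0.06]);print(k,np.round(e2,1).tolist())
np.save('st.npy',q)
R=np.array([[np.cos(q[2]),np.sin(q[2])],[-np.sin(q[2]),np.cos(q[2])]])
print('case in station',R@(k[:2]-q[:2]),k[2]-q[2])
img=cv2.resize(s['img'],None,fx=3,fy=3,interpolation=cv2.INTER_CUBIC)
def w(q,m):
    m=np.array(m);c,n=np.cos(q[2]),np.sin(q[2]);return np.c_[q[0]+c*m[:,0]-n*m[:,1],q[1]+n*m[:,0]+c*m[:,1],m[:,2]]
def dr(P,col): cv2.polylines(img,[np.int32(((proj(s,P)+.5)*3-.5).round())],True,col,1)
M=STATION_M
dr(w(q,M[:4]),(0,255,0));dr(w(q,[M[4],M[5],M[7],M[6]]),(0,255,255));dr(w(q,[M[8],M[9],M[11],M[10]]),(0,255,255));dr(w(k,CASE_M),(255,0,0))
dr(w(q,[(-.05,.17,.042),(.05,.17,.042),(.05,.19,.042),(-.05,.19,.042)]),(255,0,255))
cv2.imwrite('pics/ov1.png',img[420:900,450:1230])
# same with side cam
s=snap('side');img=cv2.resize(s['img'],None,fx=3,fy=3,interpolation=cv2.INTER_CUBIC)
dr(w(q,M[:4]),(0,255,0));dr(w(q,[M[4],M[5],M[7],M[6]]),(0,255,255));dr(w(q,[M[8],M[9],M[11],M[10]]),(0,255,255));dr(w(k,CASE_M),(255,0,0))
cv2.imwrite('pics/ov2.png',img[480:1020,600:1320])
E
```

```text
[ 0.51373243  0.04313547 -0.17526546] [[-0.3, -0.3], [0.6, -0.0], [-2.3, 0.0], [-0.5, 0.9], [0.0, -0.0], [-0.8, -0.5], [0.6, -0.2], [0.6, 0.0], [0.1, -0.0], [-0.7, 0.4], [0.8, -0.3], [0.8, 0.2]]
[ 0.49244987 -0.11341113  0.05957845] [[-0.8, -0.3], [0.8, -0.6], [1.1, 0.4], [-1.0, 0.4]]
case in station [ 0.00634044 -0.15785939] 0.23484390947942185
```

View pics/ov1.png

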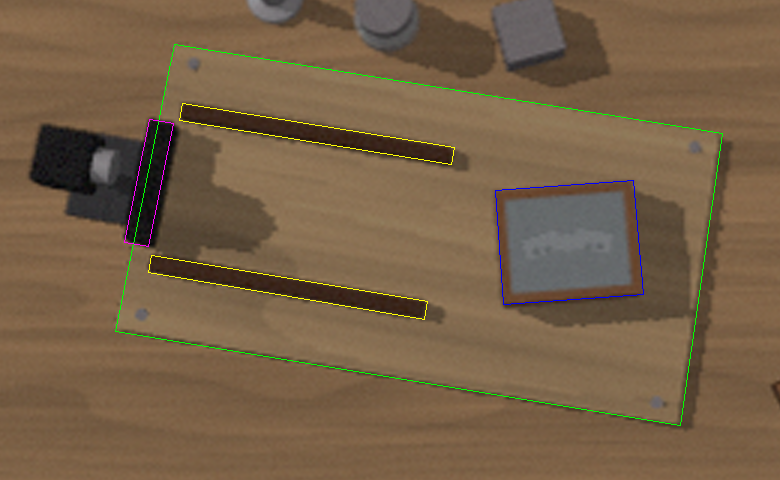

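View pics/ov2.png

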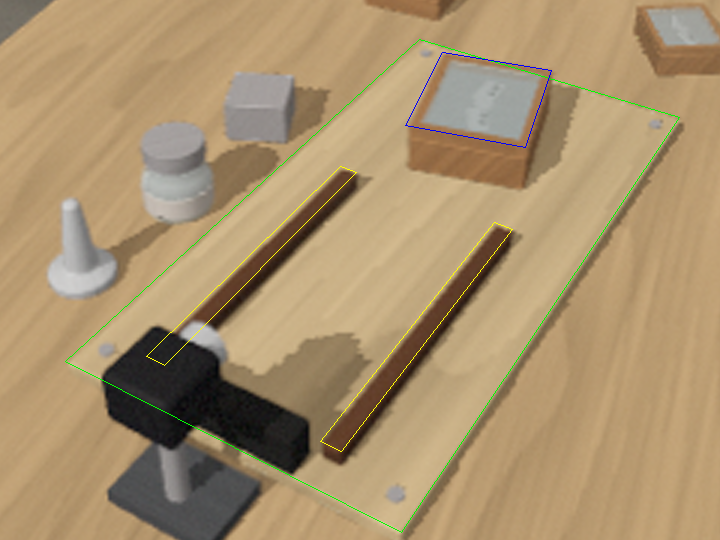

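```bash
cat >> h.py <<'E'
from scipy.spatial.transform import Rotation as Ro
def S2W(x,y):
    q=np.load('st.npy');c,n=np.cos(q[2]),np.sin(q[2]);return np.array([q[0]+c*x-n*y,q[1]+n*x+c*y])
def W2S(P):
    q=np.load('st.npy');c,n=np.cos(q[2]),np.sin(q[2]);d=np.array(P[:2])-q[:2];return np.array([c*d[0]+n*d[1],-n*d[0]+c*d[1]])
def where():
    st=ctrl.get_state();R=Ro.from_rotvec(st['tcp_rot']).as_matrix();q=np.load('st.npy')
    print('t',st['t'],'S',np.round(W2S(st['position'])*1000,1),'z',round(st['position'][2]*1000,1),'tool y rel station x deg',round(np.degrees(np.arctan2(R[1,1],R[0,1])-q[2]),2),'toolz',np.round(R[:,2],3),'F',np.round(st['contact_force'],1),'open',st['opening'])
    return st,R
def go(x,y,z):
    "mm station target -> tool shift mm"
    st,R=where();w=S2W(x/1e3,y/1e3);d=R.T@(np.array([*w,z/1e3])-st['position'])
    print('tool shift units(20mm)',np.round(d/.02,2))
E
python3 -c "
from h import *
go(90,-200,227)"
```

```text
t 2.1 S [-406.7  511.4] z 226.7 tool y rel station x deg 81.89 toolz [-0.  0. -1.] F [-0.5  0.5  0.5] open 0.09158459444820805
tool shift units(20mm) [-2.960e+01 -3.171e+01 -1.000e-02]
```

>>> apply_moves(targets=[[0,0,0,0,0,1],[0,0,0,0,0,1],[0,0,0,0,0,1],[0,0,0,0,0,1],[0,0,0,0,0,1],[0,0,0,0,0,1],[0,0,0,0,0,1],[0,0,0,0,0,1],[0,0,0,0,0,1],[0,0,0,0,0,1],[0,0,0,0,0,1],[0,0,0,0,0,1]], hand=-1, grip_force=20)

```text
t: 3.3
position: [0.2024, 0.6177, 0.2267]
tcp_rot: [-1.984, -2.435, 0.0]
contact_force: [-0.8, -0.2, -0.1]
opening: 0.0021
```

```bash
python3 -c "
from h import *
go(90,-200,227)"
```

```text
t 3.3 S [-406.8  511.4] z 226.7 tool y rel station x deg 21.69 toolz [-0. -0. -1.] F [-0.8 -0.2 -0.1] open 0.0021028496706633976
tool shift units(20mm) [-4.223e+01  9.930e+00 -1.000e-02]
```

>>> apply_moves(targets=[[0,0,0,0,0,1],[0,0,0,0,0,1],[0,0,0,0,0,1],[0,0,0,0,0,1],[0,0,0,0,0,0.34],[-1,0.7,0,0,0,0],[-1,0.7,0,0,0,0],[-1,0.7,0,0,0,0],[-1,0.7,0,0,0,0],[-1,0.7,0,0,0,0],[-1,0.7,0,0,0,0],[-1,0.7,0,0,0,0]])

```text
t: 4.5
position: [0.2754, 0.4621, 0.2269]
tcp_rot: [-2.402, -2.024, -0.0]
contact_force: [-0.4, -0.9, -0.1]
opening: 0.0005
```

>>> apply_moves(targets=[[-1,0.7,0,0,0,0],[-1,0.7,0,0,0,0],[-1,0.7,0,0,0,0],[-1,0.7,0,0,0,0],[-1,0.7,0,0,0,0],[-1,0.7,0,0,0,0],[-1,0.7,0,0,0,0],[-1,0.7,0,0,0,0],[-1,0.7,0,0,0,0],[-1,0.7,0,0,0,0],[-1,0.7,0,0,0,0],[-1,0.7,0,0,0,0]])

```text
t: 5.7
position: [0.4, 0.197, 0.227]
tcp_rot: [2.402, 2.024, 0.001]
contact_force: [-1.2, 0.5, -0.2]
opening: 0.0004
```

>>> apply_moves(targets=[[-1,0.7,0,0,0,0],[-1,0.7,0,0,0,0],[-1,0.7,0,0,0,0],[-1,0.7,0,0,0,0],[-1,0.7,0,0,0,0],[-1,0.7,0,0,0,0],[-1,0.7,0,0,0,0],[-1,0.7,0,0,0,0],[-1,0.7,0,0,0,0],[-1,0.7,0,0,0,0],[-1,0.7,0,0,0,0],[-1,0.7,0,0,0,0]])

```text
t: 6.9
position: [0.5244, -0.0682, 0.2269]
tcp_rot: [2.402, 2.025, 0.001]
contact_force: [-0.2, 0.2, 0.9]
opening: 0.0004
```

```bash
python3 -c "
from h import *
go(90,-200,32)"
```

```text
t 6.9 S [  29.9 -107.7] z 226.9 tool y rel station x deg 0.29 toolz [ 0.  0. -1.] F [-0.2  0.2  0.9] open 0.0004279786807478398
tool shift units(20mm) [-4.63  2.98  9.74]
```

>>> apply_moves(targets=[[-1,1,0,0,0,0],[-1,1,0,0,0,0],[-1,1,0,0,0,0],[-1,0.5,0,0,0,0],[-0.37,0,1,0,0,0],[0,0,1,0,0,0],[0,0,1,0,0,0],[0,0,1,0,0,0],[0,0,1,0,0,0],[0,0,1,0,0,0]])

```text
t: 7.9
position: [0.5782, -0.1653, 0.106]
tcp_rot: [2.402, 2.024, 0.0]
contact_force: [0.7, 0.2, 0.8]
opening: 0.0004
```

```bash
python3 -c "
from h import *
go(100,-195,32)
s=snap('top');cv2.imwrite('pics/t2.png',cv2.resize(s['img'][140:300,250:450],None,fx=3,fy=3))
s=snap('side');cv2.imwrite('pics/s2.png',s['img'][100:300,200:500])"
```

```text
t 7.9 S [  99.8 -194.1] z 106.0 tool y rel station x deg 0.29 toolz [ 0.  0. -1.] F [0.7 0.2 0.8] open 0.0003567409592325822
tool shift units(20mm) [-0.05  0.01  3.7 ]
```

View pics/t2.png

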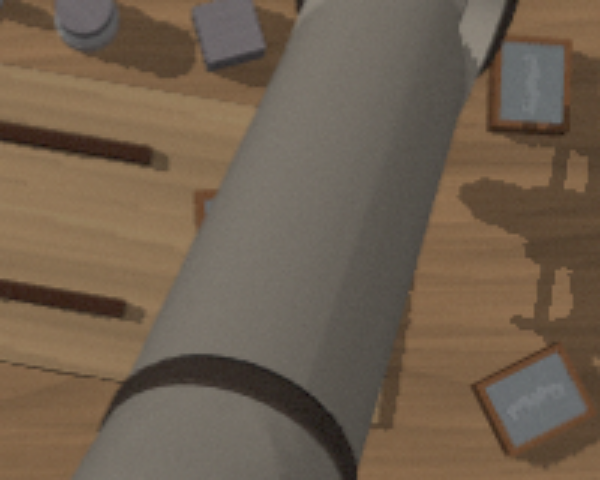

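View pics/s2.png

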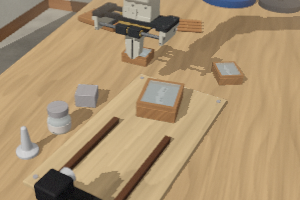

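Top is blocked by the arm here, while side shows the closed fingers clear behind and to the right of the case. I'll lower, then push left at the back corner.

>>> apply_moves(targets=[[0,0,1,0,0,0],[0,0,1,0,0,0],[0,0,1,0,0,0],[0,0,0.65,0,0,0],[0,0,0,0,0,0],[0,-0.3,0,0,0,0],[0,-0.3,0,0,0,0],[0,-0.2,0,0,0,0],[0,0,0,0,0,0]])

```text
t: 8.9
position: [0.5618, -0.1628, 0.0344]
tcp_rot: [2.404, 2.022, 0.001]
contact_force: [-0.7, 0.7, 0.5]
opening: 0.0004
```

```bash
python3 -c "
from h import *
where()
s=snap('side');cv2.imwrite('pics/s3.png',cv2.resize(s['img'][120:280,230:480],None,fx=3,fy=3))"
```

```text
t 8.9 S [  83.2 -194.4] z 34.4 tool y rel station x deg 0.18 toolz [ 0.  0. -1.] F [-0.7  0.7  0.5] open 0.0004278864804784931
```

View pics/s3.png

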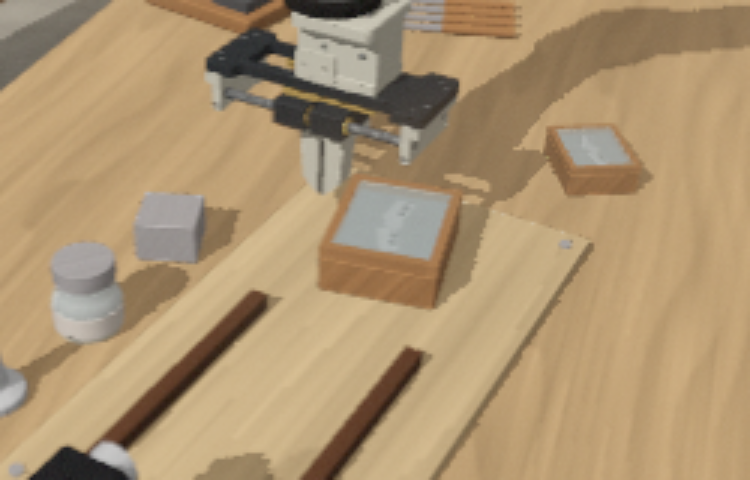

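The finger is right beside the case's back-right corner, near (345,185) in the crop, with no contact yet. I'll push in increments.

>>> apply_moves(targets=[[0,-0.2,0,0,0,0],[0,-0.2,0,0,0,0],[0,-0.2,0,0,0,0],[0,-0.2,0,0,0,0],[0,0,0,0,0,0]])

```text
t: 9.45
position: [0.5462, -0.1604, 0.0339]
tcp_rot: [2.404, 2.022, 0.0]
contact_force: [0.7, -1.7, -0.2]
opening: 0.0005
```

```bash
cat >> h.py <<'E'
def casefit(cam='side',z=.052):
    s=snap(cam);tr=vision.trace('case_mid',cam)
    q=np.load('st.npy')
    best=None
    for r in tr:
        n=r['pixels'].sum()
        if not 1000<n<4000: continue
        # glass area: grey-blue pixels inside mask
        hsv=cv2.cvtColor(s['img'],cv2.COLOR_BGR2HSV)
        m=r['pixels'].astype(np.uint8)
        g=((hsv[...,1]<70)&(m>0)).astype(np.uint8)
        g=cv2.morphologyEx(g,cv2.MORPH_CLOSE,np.ones((5,5)))
        p=maskpts(s,g,z);h=cv2.minAreaRect((p*1000).astype(np.float32))
        c=np.array(h[0])/1e3
        a=h[2] if h[1][1]>h[1][0] else h[2]+90   # direction of short side
        yaw=(a+90 - (90+np.degrees(q[2]))+90)%180-90
        print(cam,n,'centre S mm',np.round(W2S(c)*1000,1),'yaw deg',round(yaw,1),'size',np.round(h[1],1))
E
python3 -c "
from h import *
where();casefit()
s=snap('side');cv2.imwrite('pics/s4.png',cv2.resize(s['img'][120:280,230:480],None,fx=3,fy=3))"
```

```text
t 9.45 S [  67.5 -194.8] z 33.9 tool y rel station x deg 0.17 toolz [ 0. -0. -1.] F [ 0.7 -1.7 -0.2] open 0.000545708851740113
side 1736 centre S mm [  -3.9 -153.7] yaw deg 9.5 size [92.8 74.3]
```

View pics/s4.png

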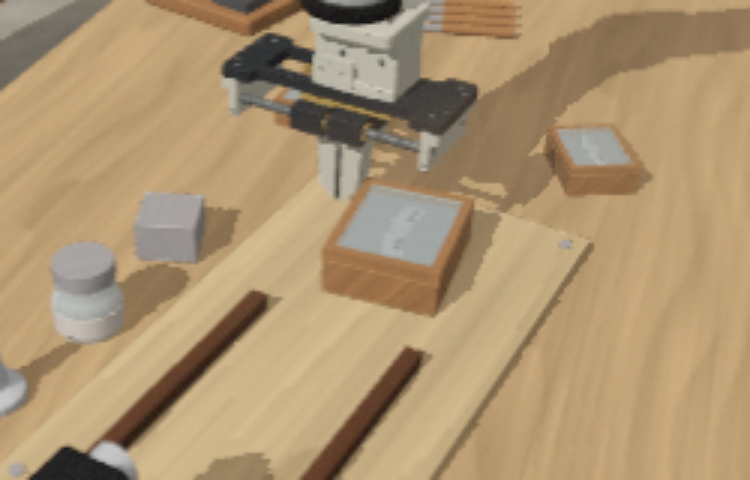

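>>> apply_moves(targets=[[0,-0.2,0,0,0,0],[0,-0.2,0,0,0,0],[0,-0.15,0,0,0,0],[0,0,0,0,0,0],[0,0,0,0,0,0]])

```text
t: 10.1
position: [0.535, -0.1578, 0.0336]
tcp_rot: [-2.403, -2.022, 0.001]
contact_force: [0.9, -1.7, 0.7]
opening: 0.0004
```

```bash
python3 -c "
from h import *
where();casefit()"
```

```text
t 10.1 S [  56.  -194.1] z 33.6 tool y rel station x deg 0.2 toolz [-0.001  0.001 -1.   ] F [ 0.9 -1.7  0.7] open 0.00043261299188215917
side 1858 centre S mm [ -11.5 -149.9] yaw deg 5.0 size [93.  74.2]
```

>>> apply_moves(targets=[[0,0.5,0,0,0,0],[0,0.5,0,0,0,0],[-0.5,0,-1,0,0,0],[-1,0,-1,0,0,0],[-1,-0.5,-1,0,0,0],[-1,-0.8,-0.5,0,0,0],[-1,-1,0,0,0,0],[-1,-1,0,0,0,0],[-0.5,-0.5,0,0,0,0]], hand=-0.1)

```text
t: 11.1
position: [0.4583, -0.2687, 0.1038]
tcp_rot: [-2.406, -2.019, 0.002]
contact_force: [0.8, -0.2, -0.3]
opening: 0.0411
```

```bash
python3 -c "
from h import *
where();casefit('top');casefit()
s=snap('top');cv2.imwrite('pics/t5.png',cv2.resize(s['img'][140:300,150:410],None,fx=3,fy=3,interpolation=cv2.INTER_CUBIC))"
```

```text
t 11.1 S [-2.000e-01 -3.167e+02] z 103.8 tool y rel station x deg 0.04 toolz [-0.001 -0.    -1.   ] F [ 0.8 -0.2 -0.3] open 0.041084938285889015
side 1800 centre S mm [ -11.6 -149.9] yaw deg 5.1 size [92.9 74. ]
```

View pics/t5.png

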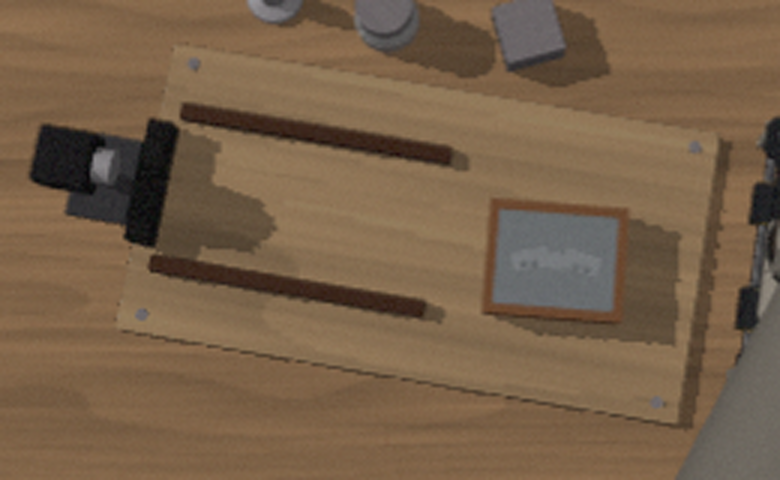

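```bash
cat >> h.py <<'E'
def cfit(corners,s=None,off=(150,140)):
    s=s or snap('top');q=np.load('st.npy')
    B=(np.array(corners)+.5)/3-.5+off
    k,e=fit(s,CASE_M,B,[.49,-.11,q[2]]);print('case S mm',np.round(W2S(k)*1000,1),'yaw deg',round(np.degrees(k[2]-q[2]),1),np.round(e,1).tolist())
E
python3 -c "
from h import *
cfit([(492,200),(629,209),(623,321),(484,312)])"
```

```text
case S mm [  -9.3 -151.2] yaw deg 5.5 [[-0.4, -0.5], [0.4, -0.4], [0.3, 0.5], [-0.3, 0.3]]
```

>>> apply_moves(targets=[[0.5,-0.8,0,0,0,0],[1,-1,0,0,0,0],[1,-1,0,0,0,0],[1,-1,0,0,0,0],[1,-1,0,0,0,0],[1,-0.2,0,0,0,0],[1,0,0,0,0,0],[1,0,0,0,0,0],[1,0,0,0,0,0],[1,0,0,0,0,0],[0.9,0,0,0,0,0],[0,0,0,0,0,0]], hand=-1)

```text
t: 12.6
position: [0.3983, -0.0415, 0.1038]
tcp_rot: [-2.397, -2.03, -0.002]
contact_force: [0.7, -0.1, 0.0]
opening: 0.0004
```

```bash
python3 -c "
from h import *
go(-100,-108,34)"
```

```text
t 12.6 S [ -98.9 -103.4] z 103.8 tool y rel station x deg 0.55 toolz [ 0.001  0.001 -1.   ] F [ 0.7 -0.1  0. ] open 0.00041382796134399033
tool shift units(20mm) [-0.23 -0.06  3.49]
```

>>> apply_moves(targets=[[-0.2,0,1,0,0,0],[0,0,1,0,0,0],[0,0,1,0,0,0],[0,0,0.45,0,0,0],[0,0.3,0,0,0,0],[0,0.3,0,0,0,0],[0,0.3,0,0,0,0],[0,0.2,0,0,0,0],[0,0,0,0,0,0],[0,0,0,0,0,0]])

```text
t: 13.6
position: [0.4184, -0.0525, 0.035]
tcp_rot: [2.403, 2.022, 0.001]
contact_force: [0.2, -0.4, -0.2]
opening: 0.0008
```

```bash
python3 -c "
from h import *
where();casefit()
s=snap('side');cv2.imwrite('pics/s6.png',cv2.resize(s['img'][120:280,230:480],None,fx=3,fy=3))"
```

```text
t 13.6 S [ -77.2 -110.8] z 35.0 tool y rel station x deg 0.2 toolz [ 0.001 -0.    -1.   ] F [ 0.2 -0.4 -0.2] open 0.0008022569862409061
side 1214 centre S mm [ -11.  -149.7] yaw deg 5.0 size [93.2 73.5]
```

View pics/s6.png

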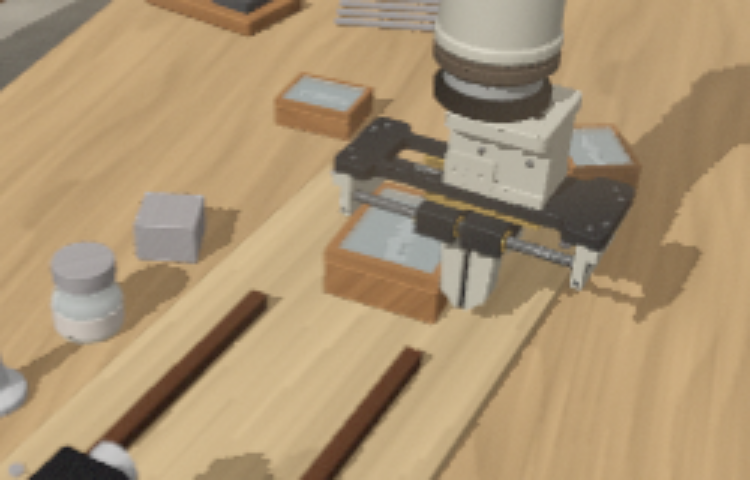

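>>> apply_moves(targets=[[0,0.2,0,0,0,0],[0,0.2,0,0,0,0],[0,0.1,0,0,0,0],[0,0,0,0,0,0],[0,0,0,0,0,0]])

```text
t: 14.25
position: [0.4281, -0.0543, 0.0347]
tcp_rot: [2.404, 2.022, 0.0]
contact_force: [-0.3, 0.8, -0.8]
opening: 0.0004
```

```bash
python3 -c "
from h import *
where();casefit()"
```

```text
t 14.25 S [ -67.3 -110.9] z 34.7 tool y rel station x deg 0.19 toolz [ 0. -0. -1.] F [-0.3  0.8 -0.8] open 0.00039017159132958483
side 1118 centre S mm [  -5.5 -152.7] yaw deg 1.2 size [93.6 72.4]
```

>>> apply_moves(targets=[[0,0.15,0,0,0,0],[0,0,0,0,0,0],[0,-0.5,0,0,0,0],[0,-0.5,0,0,0,0],[-0.5,-0.5,-1,0,0,0],[-1,0,-1,0,0,0],[-1,0,-1,0,0,0],[-1,0,-0.5,0,0,0],[-1,1,0,0,0,0],[-1,1,0,0,0,0],[-1,1,0,0,0,0],[-1,1,0,0,0,0]])

```text
t: 15.55
position: [0.4545, -0.212, 0.1048]
tcp_rot: [2.404, 2.022, 0.001]
contact_force: [-0.2, -0.2, -0.9]
opening: 0.0004
```

>>> apply_moves(targets=[[-1,0.7,0,0,0,0],[-1,0,0,0,0,0],[-0.7,0,0,0,0,0],[0,0,0,0,0,0]], hand=-0.1)

```text
t: 15.95
position: [0.4576, -0.2688, 0.1047]
tcp_rot: [2.407, 2.017, -0.001]
contact_force: [-0.5, 0.0, 0.1]
opening: 0.0278
```

```bash
python3 -c "
from h import *
where();casefit('top');casefit()
s=snap('top');cv2.imwrite('pics/t7.png',cv2.resize(s['img'][140:300,150:410],None,fx=3,fy=3,interpolation=cv2.INTER_CUBIC))"
```

```text
t 15.95 S [  -0.9 -317. ] z 104.7 tool y rel station x deg -0.03 toolz [-0.    -0.001 -1.   ] F [-0.5  0.   0.1] open 0.027761731739810874
top 1787 centre S mm [  -1.9 -153.1] yaw deg -0.7 size [94.8 74. ]
side 1836 centre S mm [  -5.  -153.3] yaw deg -0.3 size [92.8 72.9]
```

View pics/t7.png

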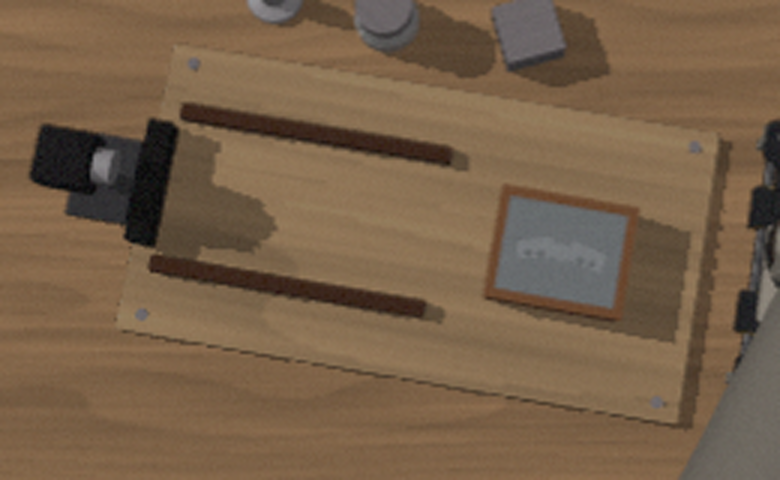

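>>> apply_moves(targets=[[1,0,0,0,0,0],[1,0,0,0,0,0],[1,0,0,0,0,0],[0.6,0,1,0,0,0],[0,0,1,0,0,0],[0,0,1,0,0,0],[0,0,0.5,0,0,0],[0,0,0,0,0,0]])

```text
t: 17.0
position: [0.4702, -0.1947, 0.0335]
tcp_rot: [-2.401, -2.022, 0.002]
contact_force: [-0.2, 0.7, 0.7]
opening: 0.0413
```

```bash
python3 -c "
from h import *
go(-2,-230,34)
s=snap('side');cv2.imwrite('pics/s8.png',cv2.resize(s['img'][120:280,230:480],None,fx=3,fy=3))"
```

```text
t 17.0 S [  -1.4 -241.7] z 33.5 tool y rel station x deg 0.24 toolz [-0.003  0.001 -1.   ] F [-0.2  0.7  0.7] open 0.04134153621372291
tool shift units(20mm) [ 0.59 -0.03 -0.02]
```

View pics/s8.png

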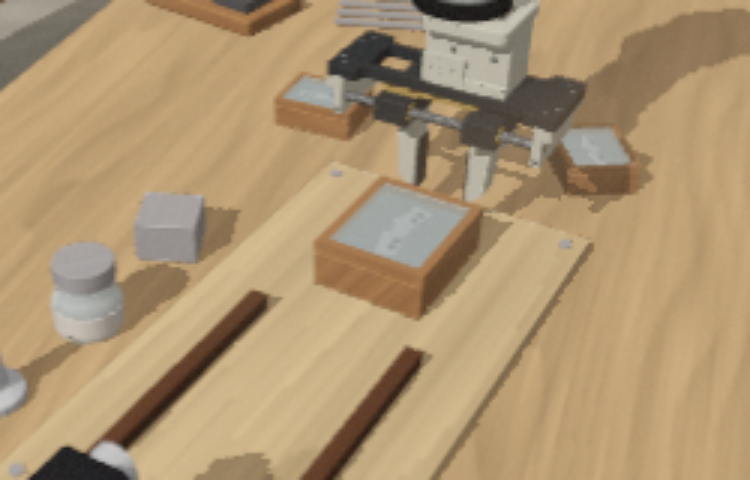

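Both fingertips are squarely behind the case. I'll push forward gently up to the mouth.

>>> apply_moves(targets=[[0.4,0,0,0,0,0],[0.4,0,0,0,0,0],[0.3,0,0,0,0,0],[0.3,0,0,0,0,0],[0.3,0,0,0,0,0],[0.3,0,0,0,0,0],[0.3,0,0,0,0,0],[0.3,0,0,0,0,0],[0.3,0,0,0,0,0],[0.2,0,0,0,0,0],[0.2,0,0,0,0,0],[0,0,0,0,0,0]])

```text
t: 18.25
position: [0.4833, -0.1313, 0.0353]
tcp_rot: [2.403, 2.021, 0.001]
contact_force: [-0.1, -4.0, 3.0]
opening: 0.0412
```

```bash
python3 -c "
from h import *
where();casefit('top');casefit()
s=snap('top');cv2.imwrite('pics/t9.png',cv2.resize(s['img'][140:300,150:410],None,fx=3,fy=3,interpolation=cv2.INTER_CUBIC))
s=snap('side');cv2.imwrite('pics/s9.png',cv2.resize(s['img'][120:320,230:480],None,fx=3,fy=3))"
```

```text
t 18.25 S [   0.4 -177.1] z 35.3 tool y rel station x deg 0.17 toolz [ 0.002 -0.001 -1.   ] F [-0.1 -4.   3. ] open 0.041246260799187084
side 1927 centre S mm [  -5.1 -109.9] yaw deg -0.1 size [93.3 74. ]
```

View pics/t9.png

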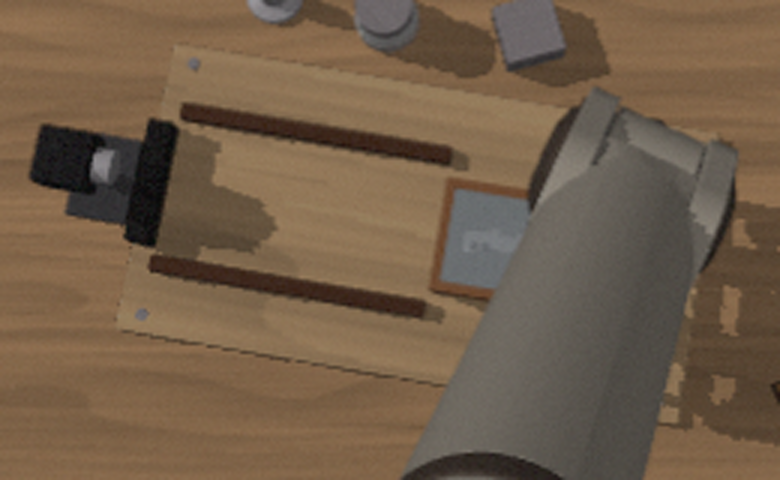

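View pics/s9.png

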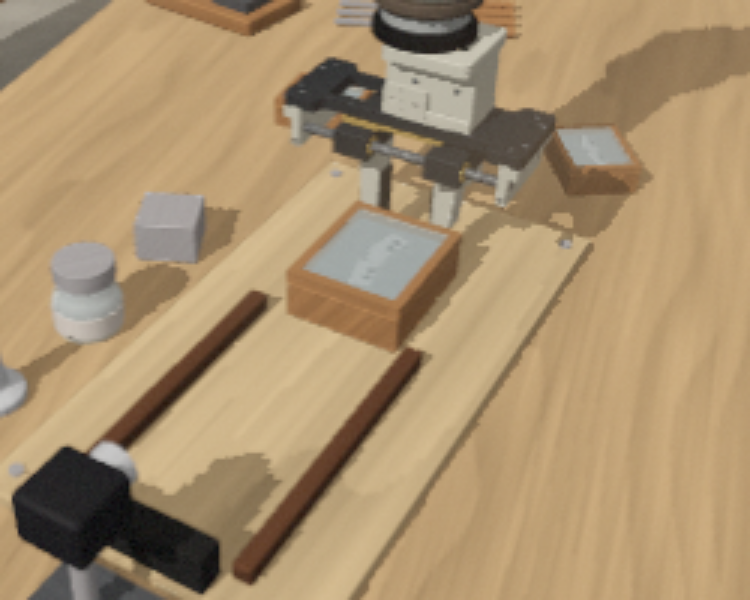

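The case front is at the mouth, centred between the rail ends (top crop about (438,235)) with yaw near 0, so I'll carry on.

>>> apply_moves(targets=[[0.3,0,0,0,0,0],[0.3,0,0,0,0,0],[0.3,0,0,0,0,0],[0.3,0,0,0,0,0],[0.3,0,0,0,0,0],[0.3,0,0,0,0,0],[0.3,0,0,0,0,0],[0,0,0,0,0,0]])

```text
t: 19.35
position: [0.4895, -0.0887, 0.0346]
tcp_rot: [-2.403, -2.023, 0.0]
contact_force: [0.4, -2.5, 1.6]
opening: 0.0414
```

```bash
python3 -c "
from h import *
where();casefit()
s=snap('top');cv2.imwrite('pics/t10.png',cv2.resize(s['img'][140:300,150:410],None,fx=3,fy=3,interpolation=cv2.INTER_CUBIC))"
```

```text
t 19.35 S [  -0.9 -134.1] z 34.6 tool y rel station x deg 0.22 toolz [-0.001  0.    -1.   ] F [ 0.4 -2.5  1.6] open 0.041384731993834106
side 2080 centre S mm [ -6.5 -66.4] yaw deg -0.2 size [92.8 73.4]
```

View pics/t10.png

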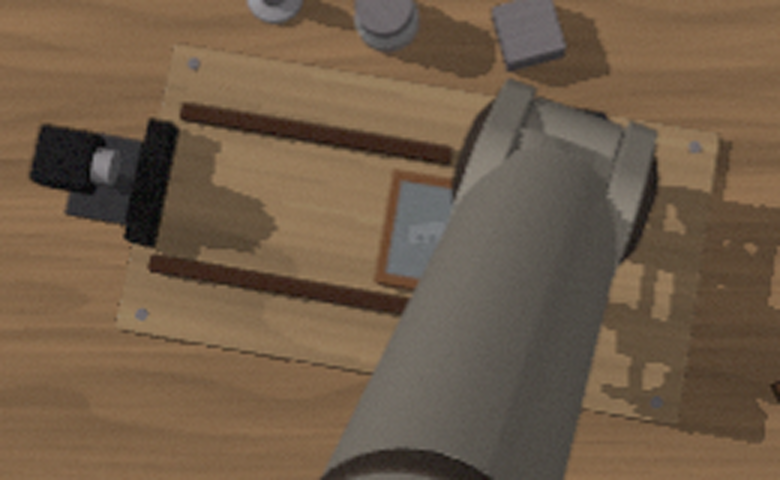

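```bash
cat >> h.py <<'E'
def cor(L):
    s=snap('top')
    for p in L: print(np.round(W2S(atz(s,(np.array(p)+.5)/3-.5+[150,140],.052))*1000,1))
E
python3 -c "
from h import *
cor([(393,170),(376,284)])"
```

```text
[ 40.1 -12. ]
[-50.7 -14.5]
```

>>> apply_moves(targets=[[0.3,0.04,0,0,0,0],[0.3,0.04,0,0,0,0],[0.3,0.04,0,0,0,0],[0.3,0.04,0,0,0,0],[0.3,0.03,0,0,0,0],[0.3,0.03,0,0,0,0],[0,0,0,0,0,0]])

```text
t: 20.25
position: [0.5006, -0.0525, 0.0346]
tcp_rot: [-2.401, -2.024, -0.001]
contact_force: [-0.7, -0.2, 0.4]
opening: 0.0415
```

```bash
python3 -c "
from h import *
where();casefit()
s=snap('top');cv2.imwrite('pics/t11.png',cv2.resize(s['img'][160:260,190:320],None,fx=6,fy=6,interpolation=cv2.INTER_CUBIC))"
```

```text
t 20.25 S [  3.7 -96.5] z 34.6 tool y rel station x deg 0.32 toolz [-0.     0.001 -1.   ] F [-0.7 -0.2  0.4] open 0.041467591872820966
side 2304 centre S mm [ -1.6 -33.5] yaw deg 0.5 size [102.1  73.9]
```

View pics/t11.png

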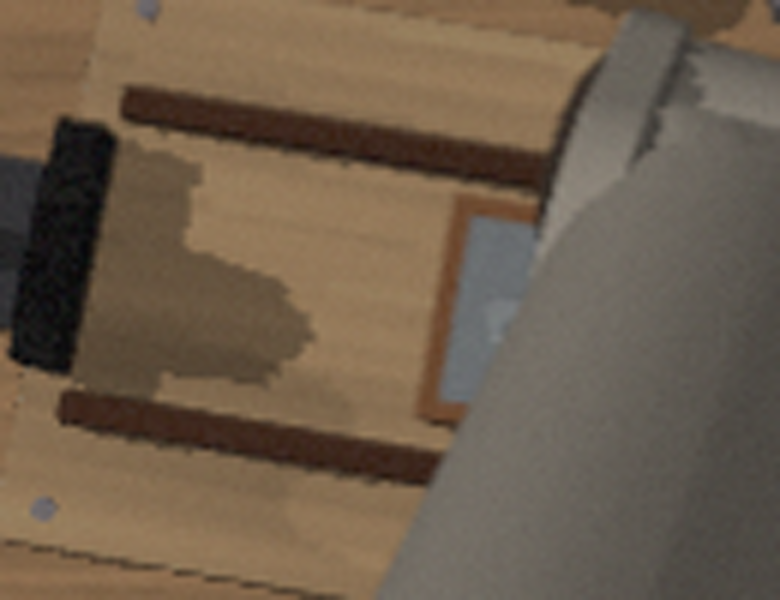

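```bash
python3 -c "
from h import *
s=snap('top')
for p in [(456,196),(419,418)]: print(np.round(W2S(atz(s,(np.array(p)+.5)/6-.5+[190,160],.052))*1000,1))
for p in [(545,187),(440,450),(126,120),(60,392)]: print('rail inner',np.round(W2S(atz(s,(np.array(p)+.5)/6-.5+[190,160],.026))*1000,1))"
```

```text
[43.9 25.1]
[-45.   23.7]
rail inner [57.  -6.6]
rail inner [-54.6  16.3]
rail inner [ 56.4 166.7]
rail inner [-56.8 171.1]
```

>>> apply_moves(targets=[[0.3,0.01,0,0,0,0],[0.3,0.01,0,0,0,0],[0.3,0.01,0,0,0,0],[0.3,0.01,0,0,0,0],[0.3,0,0,0,0,0],[0.3,0,0,0,0,0],[0.3,0,0,0,0,0],[0,0,0,0,0,0]])

```text
t: 21.25
position: [0.5085, -0.0116, 0.0347]
tcp_rot: [-2.402, -2.024, -0.001]
contact_force: [-0.7, -0.6, 0.8]
opening: 0.0416
```

```bash
python3 -c "
from h import *
where();casefit()
s=snap('top');cv2.imwrite('pics/t12.png',cv2.resize(s['img'][160:260,190:320],None,fx=6,fy=6,interpolation=cv2.INTER_CUBIC))"
```

```text
t 21.25 S [  4.4 -54.8] z 34.7 tool y rel station x deg 0.28 toolz [ 0.     0.001 -1.   ] F [-0.7 -0.6  0.8] open 0.04156010015673171
side 2543 centre S mm [-1.  12.3] yaw deg 0.2 size [93.3 74. ]
```

View pics/t12.png

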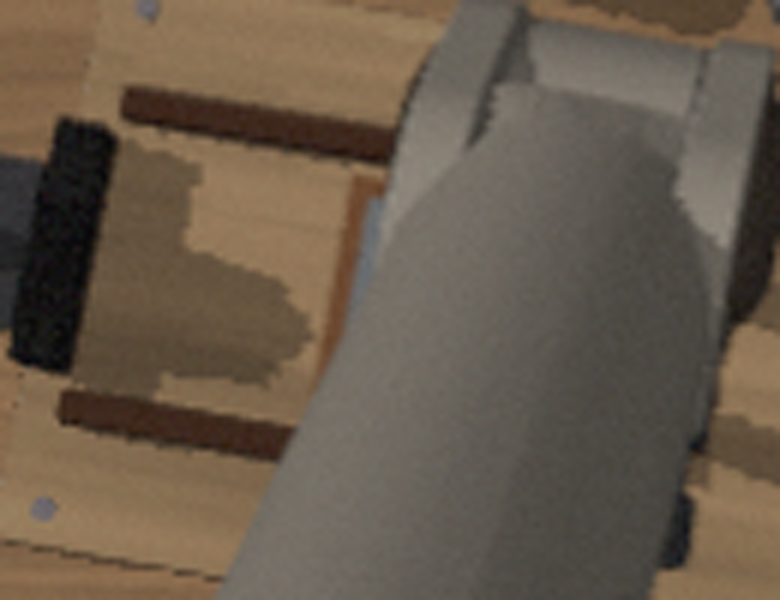

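>>> apply_moves(targets=[[0.3,0,0,0,0,0],[0.3,0,0,0,0,0],[0.3,0,0,0,0,0],[0.3,0,0,0,0,0],[0.3,0,0,0,0,0],[0.3,0,0,0,0,0],[0.3,0,0,0,0,0],[0,0,0,0,0,0]])

```text
t: 22.2
position: [0.5157, 0.0299, 0.0347]
tcp_rot: [-2.402, -2.024, -0.001]
contact_force: [-0.6, -0.3, 0.2]
opening: 0.041
```

```bash
python3 -c "
from h import *
where();casefit()
s=snap('side');cv2.imwrite('pics/s13.png',cv2.resize(s['img'][140:340,210:460],None,fx=3,fy=3,interpolation=cv2.INTER_CUBIC))"
```

```text
t 22.2 S [  4.2 -12.7] z 34.7 tool y rel station x deg 0.3 toolz [ 0.     0.001 -1.   ] F [-0.6 -0.3  0.2] open 0.04097471486314195
side 2764 centre S mm [-1.  50.2] yaw deg 0.2 size [102.6  74.1]
```

View pics/s13.png

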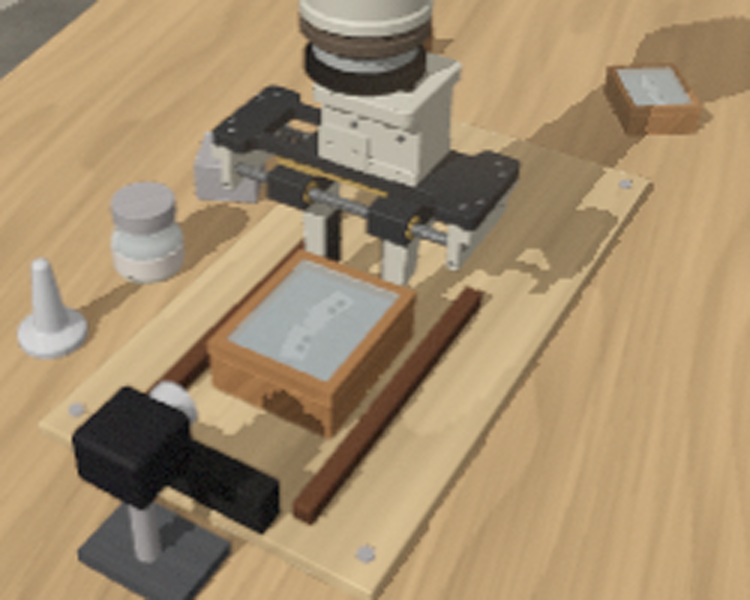

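>>> apply_moves(targets=[[0.3,0,0,0,0,0],[0.3,0,0,0,0,0],[0.3,0,0,0,0,0],[0.3,0,0,0,0,0],[0.3,0,0,0,0,0],[0.3,0,0,0,0,0],[0.3,0,0,0,0,0],[0.2,0,0,0,0,0],[0.1,0,0,0,0,0],[0,0,0,0,0,0]])

```text
t: 23.35
position: [0.5238, 0.0757, 0.0348]
tcp_rot: [2.403, 2.023, 0.0]
contact_force: [-0.7, -3.9, 2.7]
opening: 0.0417
```

```bash
python3 -c "
from h import *
where();casefit()
s=snap('side');cv2.imwrite('pics/s14.png',cv2.resize(s['img'][140:340,210:460],None,fx=3,fy=3,interpolation=cv2.INTER_CUBIC))"
```

```text
t 23.35 S [ 4.3 33.9] z 34.8 tool y rel station x deg 0.22 toolz [ 0.  0. -1.] F [-0.7 -3.9  2.7] open 0.04166823449662566
side 2925 centre S mm [ 1.3 97.3] yaw deg 0.2 size [105.8  79. ]
```

View pics/s14.png

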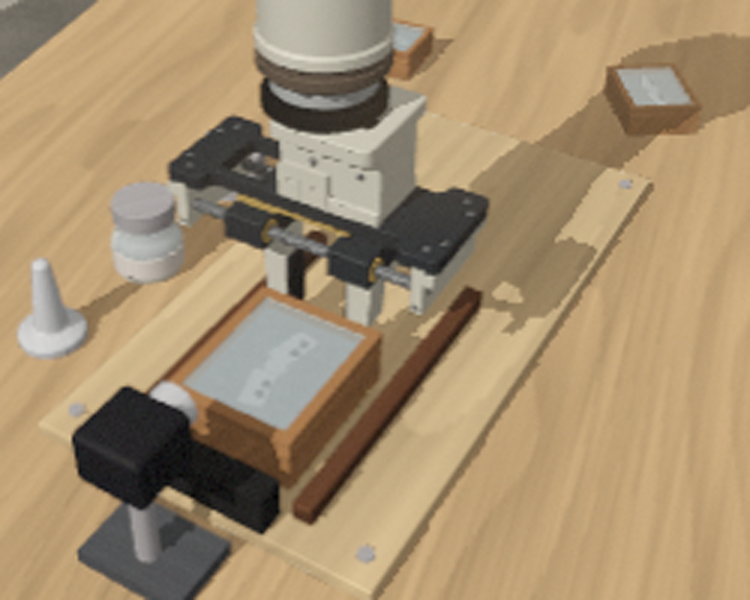

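>>> apply_moves(targets=[[0.2,0,0,0,0,0],[0.2,0,0,0,0,0],[0.15,0,0,0,0,0],[0.05,0,0,0,0,0],[0,0,0,0,0,0]])

```text
t: 24.0
position: [0.5256, 0.0869, 0.0348]
tcp_rot: [2.404, 2.022, -0.001]
contact_force: [-0.3, -4.5, 3.6]
opening: 0.0415
```

```bash
python3 -c "
from h import *
where()"
```

```text
t 24.0 S [ 4.1 45.1] z 34.8 tool y rel station x deg 0.17 toolz [-0. -0. -1.] F [-0.3 -4.5  3.6] open 0.0414599195898481
```

>>> apply_moves(targets=[[0.05,0,0,0,0,0],[0.05,0,0,0,0,0],[0,0,0,0,0,0]])

```text
t: 24.3
position: [0.5259, 0.0885, 0.0348]
tcp_rot: [2.404, 2.022, -0.001]
contact_force: [-0.6, -5.1, 4.8]
opening: 0.0411
```

```bash
python3 -c "
from h import *
where()"
```

```text
t 24.3 S [ 4.1 46.8] z 34.8 tool y rel station x deg 0.15 toolz [-0.    -0.001 -1.   ] F [-0.6 -5.1  4.8] open 0.041108365905489656
```

>>> apply_moves(targets=[[0.05,0,0,0,0,0],[0.05,0,0,0,0,0],[0,0,0,0,0,0]])

```text
t: 24.6
position: [0.5262, 0.0905, 0.0348]
tcp_rot: [2.404, 2.022, -0.001]
contact_force: [-1.4, -5.6, 4.4]
opening: 0.0415
```

>>> apply_moves(targets=[[0.05,0,0,0,0,0],[0.05,0,0,0,0,0],[0,0,0,0,0,0]])

```text
t: 24.9
position: [0.5263, 0.0906, 0.0348]
tcp_rot: [2.405, 2.02, -0.004]
contact_force: [-2.3, -9.1, 6.7]
opening: 0.0412
```

```bash
python3 -c "
from h import *
where()"
```

```text
t 24.9 S [ 4.1 48.9] z 34.8 tool y rel station x deg 0.1 toolz [-0.001 -0.002 -1.   ] F [-2.3 -9.1  6.7] open 0.041233127123692426
```

Progress stalled at TCP y = 48.9 mm and the force rose, so the case is against the stop. I'll back straight off, then up and away.

>>> apply_moves(targets=[[-0.2,0,0,0,0,0],[-0.4,0,0,0,0,0],[-0.8,0,0,0,0,0],[-1,0,-0.5,0,0,0],[-1,0,-1,0,0,0],[-1,0,-1,0,0,0],[-1,0,-1,0,0,0],[-1,0,-1,0,0,0],[-1,0,0,0,0,0],[-1,0,0,0,0,0],[-1,0,0,0,0,0],[-1,0,0,0,0,0]])

```text
t: 26.1
position: [0.4904, -0.1131, 0.1247]
tcp_rot: [-2.404, -2.022, -0.001]
contact_force: [0.9, -0.3, 0.1]
opening: 0.0409
```

>>> apply_moves(targets=[[-1,0,0,0,0,0],[-1,0,0,0,0,0],[-1,0,0,0,0,0],[-1,0,0,0,0,0],[-1,0,0,0,0,0],[0,0,0,0,0,0],[0,0,0,0,0,0]])

```text
t: 26.8
position: [0.4734, -0.2106, 0.1245]
tcp_rot: [-2.405, -2.02, -0.0]
contact_force: [0.0, 1.1, 0.8]
opening: 0.0416
```

```bash
python3 -c "
from h import *
where();casefit('top');casefit()
s=snap('top');cv2.imwrite('pics/t15.png',cv2.resize(s['img'][160:260,190:320],None,fx=6,fy=6,interpolation=cv2.INTER_CUBIC))
s=snap('side');cv2.imwrite('pics/s15.png',cv2.resize(s['img'][140:340,210:460],None,fx=3,fy=3,interpolation=cv2.INTER_CUBIC))"
```

```text
t 26.8 S [   4.6 -256.8] z 124.5 tool y rel station x deg 0.1 toolz [-0.     0.001 -1.   ] F [0.  1.1 0.8] open 0.0416024395424728
top 1853 centre S mm [  1.3 115.8] yaw deg 0.1 size [95.  74.2]
side 2591 centre S mm [ -1.9 115.7] yaw deg 0.1 size [94.3 72.9]
```

View pics/t15.png

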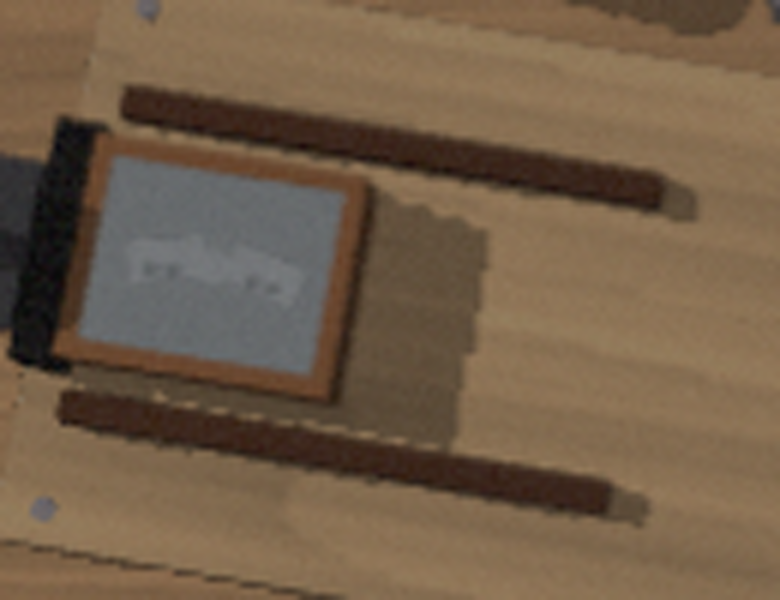

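View pics/s15.png

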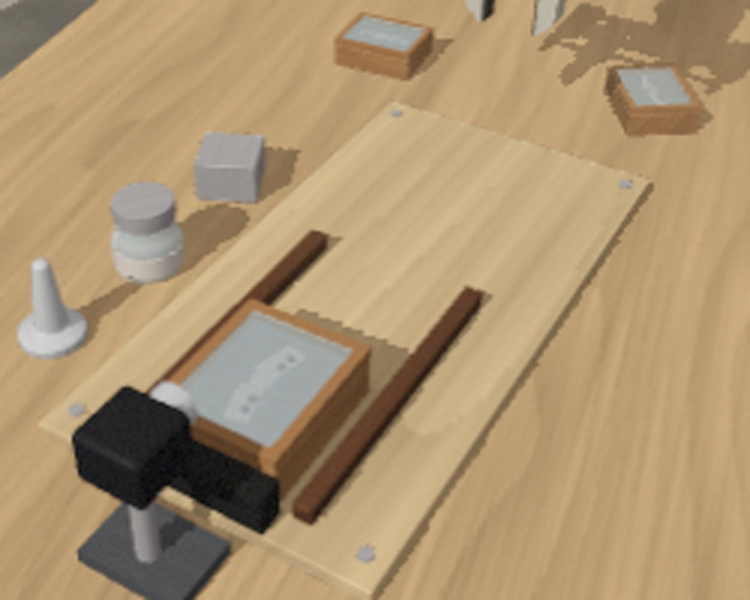

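The top view shows the case flush against the stop at (75,245) and clear of both rails. Measured pose is x ≈ +1 mm, y ≈ 115 mm, yaw ≈ 0.1°. The hand is clear and the bystanders haven't moved, so I'm handing in.

```bash
python3 -c "
from workcell import job_done
print(job_done())"
```

```text
the job is handed in; nothing more can be done
None
```

The brooch case is home against the rubber stop, and I handed the job in at about 27 s of the 67 s allowed. `job_done()` gives no verdict, so what follows rests on my own checks.

- **What I did:** I nudged the case sideways once on each side with the closed fingertips to square and centre it. Then I pushed it from behind with both fingertips, held above rail height, in short steps down the lane. The one drift, about 4 to 5 mm sideways just inside the mouth, was steered out on the way.
- **Stop contact:** the hand stopped advancing while the force rose from about 5.6 N to 9 N, and I backed straight off.
- **Final position:** the top camera put the case at station x +1.3 mm, y 115.8 mm, yaw 0.1°. The pictures showed it clear of both rails and the jar, ring cone and block apparently where they started; I did not measure those three. The hand was clear, with force readings around 1 N, the sensor's usual noise.
- **Disagreement:** the side camera put x at −1.9 mm. It read 2 to 3 mm low throughout, which is about its stated calibration error, and both values are well inside the ±11 mm limit. The 115.8 mm y reading is also slightly past full contact at 115 mm, which is within measurement error.

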